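Break a seized stopper free and park it

TASK

The white stopper has seized in the tapered neck of the clamped bottle. Break it free by pushing or turning its cross-bar round, a good eighth of a turn either way, while it still sits in the neck, and only then lift it out: pulled while it is still stuck, it drags the bottle up through its clamp, which must not happen. Lower the stopper, cone first, into the small beaker and leave it standing there; do not drop it, lay it on the worktop, or disturb the flask, the tall beaker or the wash bottle.

Things in the scene. Friction and masses are not known exactly. Their poses are not given: they have to be found in the camera images.
- stopper: white plastic stopper, 60 g; origin: centre of its flange underside, z up out of the neck. Below it a cone 40 mm long, 29 mm across at the top, 24 at the tip; above it a flange 33 across, 4 thick, a stem 12 across, then a cross-bar 76 mm long along y, 12 thick along x, from 16 to 34 mm above the origin. Loose once turned 0.6 rad (35 degrees) either way; it bites again near half a turn.
- stopper_bar (a point): centre of the stopper's cross-bar, 25 mm above its origin, axes as the stopper's; the bar reaches 38 mm either way along y. While stuck the stopper takes about 0.22 N m to turn (push a bar end sideways with 7 to 10 N, or grip the bar across its 12 mm and turn the wrist) and does not yield to a pull; once loose it lifts with little more than its weight.
- bottle_mouth (a point): centre of the rim of the clear glass bottle (76 mm across, 133 tall, neck 40 across), 145 mm above the worktop at the start; the stopper's flange lies on it. z up, x toward the stand's rod; while stuck, the stopper's x is within 0.03 rad of this x.
- bottle (a joint): height in m by which the bottle has been dragged up in its clamp: 0 at the start. It slides up at about 12 N of pull and stays where it is left; it cannot turn or go lower.
- stand: short retort stand, fixed to the worktop. Origin on the worktop under the bottle's axis, x toward its rod. Grey base plate from x = -50 to 105 mm, 116 mm wide, 12 high; steel rod 12 mm across at x = 82 mm, its top 180 mm above the worktop; rubber clamp fingers round the bottle's body at 66 mm height.
- beaker_small: the small clear glass beaker, 51 mm tall, 48 mm across, with a small spout; mouth about 38 mm clear, floor 3 mm thick; 50 g, loose. Origin: centre of its underside, z up. With the stopper standing in it on its cone's tip, the stopper's origin is about 43 mm above the worktop and its cross-bar above the rim.
- beaker_tall: the tall clear glass beaker, 99 mm tall, 77 mm across, loose; origin at the centre of its underside. Leave it alone.
- flask: empty clear conical flask, 112 mm tall, 66 mm across, loose; origin at the centre of its underside. Leave it alone.
- wash_bottle: translucent squeeze bottle with a bent spout, 152 mm tall, 71 mm across, loose; origin at the centre of its underside. Leave it alone.
There are look-alikes about, which are no part of the job. Leave any orange look-alike of the stopper alone.

How it is judged:
On the way, in this order (a step that is already met when the one before it is completed fails the run):
1. the stopper, still seated, is turned 29 degrees or more from where it was stuck (angle between the x axis of stopper and the x axis of bottle_mouth, either way round above 0.5 rad and z of stopper in the frame of bottle_mouth below 0.012 m), for 0.1 s.
2. the stopper is lifted clear of the neck (z of stopper in the frame of bottle_mouth above 0.045 m), for 0.1 s.
At the end, for the whole second after the job is handed in: the stopper stands upright (within 0.25 rad) and at rest in the upright small beaker, cone down, within 12 mm of the beaker's centre and its origin 36 to 56 mm above the worktop; the bottle is less than 4 mm up in its clamp (horizontal distance between stopper and beaker_small below 0.012 m and height (world z) of stopper between 0.036 and 0.056 m and angle between stopper's own z axis and vertical below 0.25 rad and angle between beaker_small's own z axis and vertical below 0.1 rad and linear speed of each of stopper, beaker_small below 0.02 m/s and value of joint bottle below 0.004 m); the robot touches nothing.
It fails at once if the bottle is dragged 4 mm or more up through its clamp (value of joint bottle above 0.004 m).
It fails at once if the stopper lies on the worktop (height (world z) of stopper below 0.034 m).
It fails at once if the stopper is dropped (moves faster than 0.7 m/s untouched, a fall of about 25 mm) (linear speed of stopper above 0.7 m/s and contact force between each of the arm, the fingers and stopper below 0.05 N).
It fails at once if the tall beaker, the flask or the wash bottle is moved more than 30 mm or tipped ((distance of beaker_tall from where it was at the start of the episode above 0.03 m or angle between beaker_tall's own z axis and vertical above 0.4 rad) or (distance of flask from where it was at the start of the episode above 0.03 m or angle between flask's own z axis and vertical above 0.4 rad) or (distance of wash_bottle from where it was at the start of the episode above 0.03 m or angle between wash_bottle's own z axis and vertical above 0.4 rad)).
It also fails if it takes over 58 s, if anything falls off the work surface, if the arm or the gripper's body presses on something with over 40 N, if the wrist force passes 120 N, or if a joint passes its speed limit or range.

ROBOT

A 7-joint arm with a two-finger parallel gripper is mounted at the origin on a cart in front of the work surface, level with it; the furniture and walls round the work are solid. World frame = base frame: x ahead of the robot, y to its left, z up, the work surface at z = 0. Lengths are in m, angles in rad, forces in N, time in s.
With the tool pointing down it reaches from about 0.4 to 0.85 m from the base axis. Payload 4.5 kg.
Tool frame: the origin (TCP) lies midway between the tips of the shut fingers; the grasp point (between the pads) lies 19 mm behind it; z points along the fingers, y is the line along which they close (so a half turn about z gives the same grasp; the last joint's range is limited). The gripper opens to 88 mm and grips with 3 to 60 N. Pads are 18 mm wide; open, the fingers measure 123 mm over their backs; the gripper's body (75 mm by 187 mm) begins 45 mm behind the grasp point.
Start: joints at [1.203, 0.689, -0.195, 1.565, 0.157, 0.902, -0.215], TCP at [0.244, -0.575, 0.239] pointing down, gripper open.
Joint ranges: [-3.01, 3.01], [-0.46, 2.08], [-1.47, 1.51], [0.13, 2.56], [-1, 4.14], [0.04, 2.09], [-2.66, 2.66]. Speed limits (rad/s): [2.57, 2.57, 3.14, 3.14, 3.14, 3.14, 3.14].

INTERFACE

Orientations are given as a unit quaternion [x, y, z, w].
In Python, from plant import * gives the robot as it stands.
- The arm moves only by the tool send_rows, never from a script. Its argument "targets" is a list of rows, each a list of 2 entries, a list of its own where there are three numbers: the shift along the tool's x, y, z in units of 0.3 m (1.0 is 0.3 m), then the turn, a rotation vector about the tool's x, y, z in units of pi rad (1.0 is pi rad). A call has 1 to 12 rows; each row is the pose to reach, as a shift and turn from the pose commanded when the call began, along the tool's axes at that moment, turning the shorter way round; what a row does not reach only later rows make up. A row lasts 1/8 s, in which the tool goes at most 62.5 mm and 10.7 degrees, less where a joint would pass 70% of its speed; a pose out of reach is approached as far as the arm can. A call with a number of a shift or a turn outside -1 to 1 is refused whole. A call with a gripper value outside its range is refused whole. "fingers" is the opening, from 0 (shut) to 1 (fully open), set as the call begins (left out, the last holds). The fingers move at their own pace and stop on an object; "newtons" is the grip in N (left out, the last holds). Time passes only in rows, so rows that repeat a pose let the fingers close. It gives the time, the measured TCP pose, the force, the opening and the grip force at its end, in the units of the state.
- get_state(): the state, without advancing time (a new reading comes with each control period).
- snapshot(name): name is "scene" or "top"; returns a dict with "img" (400x640x3 uint8, blue, green, red), "fx", "fy", "cx", "cy" (pixels), "cam_to_world" (4x4, takes a point from camera to world coordinates). Camera axes: x right, y down, z forward; pixel columns grow to the right and rows downward; lengths in m; the calibration is good to about 2 mm. A picture is of the moment at which its call begins. There is no depth.
- finish_job(): hands the job in; it is judged then, once.
The state is a dict: "clock": time; "q": joint angles; "qd": joint speeds; "joint_torque": joint torques, N m; "tool_pos": TCP position; "eef_rot": TCP orientation; "contact_force": force on the tool from outside, world axes, zero at the start; "moment": the same for the moment, N m; "opening": opening from 0.0 (shut) to 1.0 (fully open); "finger_force": force on a finger pad.
Only numpy, scipy, OpenCV 4.12 (cv2) and the standard library are available. Lean on these libraries where they do the work, as an engineer would, in place of code of your own. Each camera call takes 0.05 s, during which the arm holds its last target. There are 200 camera calls.

## Working session

There is one attempt and no reset: what is moved stays moved. The work goes in short steps, Python scripts to look and compute and a tool call to move; the robot and the scene stay as the last step left them, time stands still between calls to the robot, and variables do not carry over. Pictures are saved under pics/ and viewed, at most 10 in all, crops included, and the job is handed in when it is done.

Besides the shell and the picture viewer there is one more tool, called after "Call:" in YAML: its name, and indented under it one key for each argument. send_rows: Moves the arm, as the interface text tells. Its arguments: {"type":"object","properties":{"targets":{"type":"array"},"fingers":{"type":"number"},"newtons":{"type":"number"}},"required":["targets"]}

```bash
mkdir -p pics; ls
python3 - <<'E'
from plant import *
import cv2,numpy as np
for n in("scene","top"):
    s=snapshot(n); cv2.imwrite(f"pics/{n}0.png",s["img"]); print(n,s["fx"],s["fy"],s["cx"],s["cy"]); print(np.round(s["cam_to_world"],4).tolist())
print(get_state())
E
```

```text
pics
scene 452.68552433566583 452.68552433566583 323.37659674909537 197.91271088021145
[[-0.5485, -0.3764, 0.7467, -0.3172], [-0.836, 0.266, -0.48, 0.5956], [-0.0179, -0.8875, -0.4605, 0.644], [0.0, 0.0, 0.0, 1.0]]
top 412.27989383021315 412.27989383021315 317.8378874825948 197.46759729914413
[[-0.0061, -0.9941, 0.1082, 0.4161], [-1.0, 0.006, -0.0016, 0.0315], [0.001, -0.1082, -0.9941, 1.2368], [0.0, 0.0, 0.0, 1.0]]
{'clock': 0.1, 'q': array([ 1.20282731,  0.68986261, -0.19453448,  1.56620006,  0.15729177,
        0.90249806, -0.21511498]), 'qd': array([ 0.00121312, -0.00170745, -0.0006294 , -0.00142647,  0.00149506,
       -0.0011709 ,  0.00127974]), 'joint_torque': array([-3.05269896e-03, -5.28501642e+01, -1.27116367e+00, -1.53837651e+01,
       -5.24597545e-02,  1.99607057e-03,  4.41553414e-05]), 'tool_pos': array([ 0.24416149, -0.57474352,  0.23802465]), 'eef_rot': array([ 9.79883937e-01,  1.99566649e-01, -2.07021373e-04, -7.61268390e-04]), 'contact_force': array([ 0.742875  ,  0.06375621, -0.57560618]), 'moment': array([0.00273918, 0.03058275, 0.01052521]), 'finger_force': 0.0, 'opening': 1.0032668387468278}
```

View pics/scene0.png

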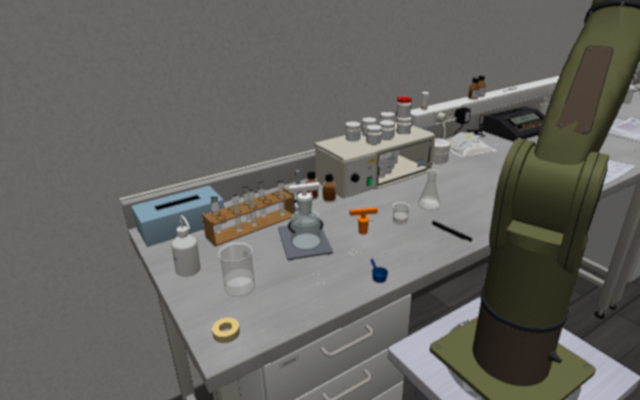

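View pics/top0.png

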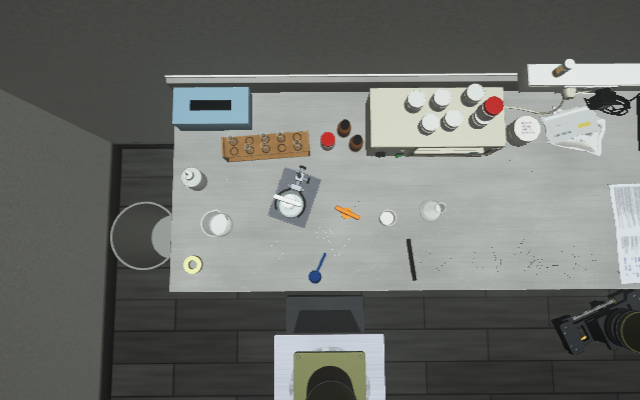

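The top view shows the white stopper's bar at about (289,200) on the bottle. Its rod is at (302,175). The orange look-alike is at (347,212) and stands on the worktop, so I leave it alone. The small beaker is at (388,218), the flask at (432,210), the tall beaker at (217,223) and the wash bottle at (192,178). In the scene view the stopper bar is at (303,188) and the small beaker at (400,212). The white bar on the clamped bottle fits the description, and I'll confirm it in one enlarged crop.

```bash
cat > h.py <<'E'
from plant import *
import cv2,numpy as np
def ray(s,u,v):
    T=np.array(s["cam_to_world"]); d=T[:3,:3]@[(u-s["cx"])/s["fx"],(v-s["cy"])/s["fy"],1]; return T[:3,3],d/np.linalg.norm(d)
def onz(s,u,v,z):
    o,d=ray(s,u,v); return o+d*(z-o[2])/d[2]
def tri(s1,p1,s2,p2):
    o1,d1=ray(s1,*p1);o2,d2=ray(s2,*p2)
    t=np.linalg.lstsq(np.c_[d1,-d2],o2-o1,rcond=None)[0]
    a,b=o1+t[0]*d1,o2+t[1]*d2; return (a+b)/2,np.linalg.norm(a-b)
E
python3 - <<'E'
import cv2,numpy as np
t=cv2.imread("pics/top0.png");s=cv2.imread("pics/scene0.png")
a=cv2.resize(t[160:232,260:400],None,fx=5.7,fy=4.1*1,interpolation=cv2.INTER_CUBIC) if 0 else cv2.resize(t[160:235,262:402],(560,300),interpolation=cv2.INTER_CUBIC)
b=cv2.resize(s[175:250,275:415],(560,300),interpolation=cv2.INTER_CUBIC)
cv2.imwrite("pics/c0.png",np.vstack([a,b]))
E
```

```text
(no output)
```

View pics/c0.png

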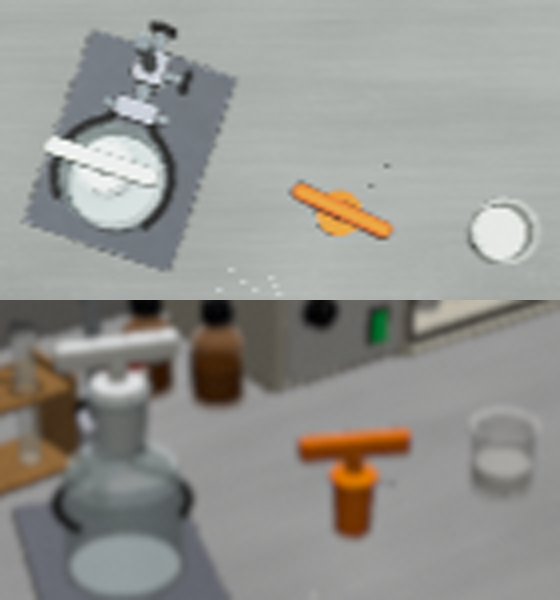

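The crop confirms it. The white bar on the bottle runs from (274,196) to (301,205) in the top view, and the rod stands up-right of it. The orange look-alike stands separately, and the small beaker is to its right with its rim at about (388,218) in the top view. Next I measure with masks.

Run:
```python
from h import *
T,S=snapshot("top"),snapshot("scene")
def blob(img,roi,thr):
    u0,v0,u1,v1=roi; c=img[v0:v1,u0:u1]; m=(c.min(2)>thr).astype(np.uint8)
    n,l,st,_=cv2.connectedComponentsWithStats(m); k=1+np.argmax(st[1:,4]); 
    p=np.argwhere(l==k)[:,::-1]+[u0,v0]; r=cv2.minAreaRect(p.astype(np.float32)); return r,len(p),p
for thr in (195,210,220,230): 
    r,n,p=blob(T["img"],(268,185,308,218),thr); print("top",thr,n,np.round(r[0],1),np.round(r[1],1),round(r[2],1), p.min(0),p.max(0))
for thr in (170,185,200,215):
    r,n,p=blob(S["img"],(282,175,328,196),thr); print("sc",thr,n,np.round(r[0],1),np.round(r[1],1),round(r[2],1),p.min(0),p.max(0))
print("bar tri",tri(T,(287.7,200.7),S,(304.3,187.3)))
print("beaker rim tri",tri(T,(388,217.8),S,(400.6,205.5)))
for c in((273.7,196.5),(301.5,205)): print("end",onz(T,*c,.179))
# base plate corners from top crop
for c in((89,30),(237,78),(170,271),(24,222)): print("plate",onz(T,262+c[0]/4,160+c[1]/4,.012))
for n,c in dict(beakS=(388,217.8,.051),tall=(217,223,.099),flask=(432,210,.11),wash=(192,178,.15),orange=(347,212.5,.05),rod=(302.5,168.5,.18)).items(): print(n,np.round(onz(T,*c),3))
print(T["img"][196:206:1,274:302:4].min(2))
```

```text
top 195 388 [288.7 201.8] [27.  22.5] 60.3 [273 194] [301 216]
top 210 308 [286.5 204. ] [20. 27.] 90.0 [273 194] [300 214]
top 220 134 [287.6 197.8] [27.5  7.6] 18.4 [274 194] [300 205]
top 230 111 [287.6 198.2] [27.2  6.3] 18.4 [274 195] [300 205]
sc 170 82 [303.5 184.8] [ 2.8 29.3] 83.4 [289 182] [318 187]
sc 185 61 [303.5 185. ] [ 2.4 27.3] 84.3 [290 183] [317 187]
sc 200 6 [293.5 186. ] [5. 0.] 180.0 [291 186] [296 186]
sc 215 2 [308.5 195. ] [1. 0.] 180.0 [308 195] [309 195]
bar tri (array([0.5242861 , 0.10816871, 0.16961228]), np.float64(3.0821549757532495e-05))
beaker rim tri (array([ 0.48538039, -0.17191445,  0.05019732]), np.float64(0.0006737475560212154))
end [0.53445636 0.14365995 0.179     ]
end [0.51199839 0.07194733 0.179     ]
plate [0.64083291 0.13007777 0.012     ]
plate [0.60364097 0.0188966  0.012     ]
plate [0.45937456 0.06956358 0.012     ]
plate [0.49638686 0.17800477 0.012     ]
beakS [ 0.485 -0.172  0.051]
tall [0.471 0.308 0.099]
flask [ 0.502 -0.283  0.11 ]
wash [0.589 0.365 0.15 ]
orange [ 0.501 -0.054  0.05 ]
rod [0.607 0.069 0.18 ]
[[233 236 203 235 236 218 177]
 [230 236 236 200 235 215 217]
 [130 235 236 236 228 226 217]
 [128 184 236 236 236 227 216]
 [102 121 228 236 236 215 216]
 [ 83 137 150 234 236 236 186]
 [ 84 143 233 157 235 236 236]
 [ 84 142 232 222 180 235 236]
 [ 84 143 228 236 217 226 236]
 [ 85 137 220 236 236 156 235]]
```

```bash
cat >> h.py <<'E'
from scipy.spatial.transform import Rotation as R
def plan(p,ydeg):
    """shift/turn (units) to TCP p, tool down, tool y axis at ydeg in world (mod 180, nearest)"""
    s=get_state(); q=R.from_quat(s["eef_rot"]); M=q.as_matrix()
    cur=np.degrees(np.arctan2(M[1,1],M[0,1])); d=(ydeg-cur+90)%180-90; a=np.radians(cur+d)
    y=np.array([np.cos(a),np.sin(a),0]); z=np.array([0,0,-1.]); G=R.from_matrix(np.c_[np.cross(y,z),y,z])
    print("shift",np.round(M.T@(np.array(p)-s["tool_pos"])/.3,4),"turn",np.round((q.inv()*G).as_rotvec()/np.pi,4),"| pos",np.round(s["tool_pos"],4),"ydeg",round(cur,2),"q",np.round(s["q"],2),"F",np.round(s["contact_force"],1),"M",np.round(s["moment"],2),"op",round(s["opening"],3),"t",round(s["clock"],2))
E
python3 - <<'E'
from h import *
T,S=snapshot("top"),snapshot("scene")
print(tri(T,(287.6,199.0),S,(303.5,185.2)))
m=T["img"][190:208,270:304].min(2)>228; p=np.argwhere(m)[:,::-1]+[270,190.]
w=np.array([onz(T,*x,.179)[:2] for x in p]); c=w.mean(0); v=np.linalg.svd(w-c)[2][0]; print(c,np.degrees(np.arctan2(v[1],v[0])))
plan((.50,-.22,.30),-45); plan((.524,.108,.27),-18)
E
```

```text
(array([0.52822962, 0.10802279, 0.17359783]), np.float64(0.00033297844345087346))
[0.52434501 0.10877241] -108.68655456906163
shift [ 1.2471 -0.756  -0.2047] turn [-0.0002 -0.     -0.1221] | pos [ 0.2444 -0.575   0.2385] ydeg -66.97 q [ 1.2   0.69 -0.19  1.57  0.16  0.9  -0.22] F [-0.5  0.1  0.1] M [ 0.01  0.04 -0.04] op 1.002 t 0.3
shift [ 1.7484 -1.7309 -0.1042] turn [-2.000e-04 -1.000e-04 -2.721e-01] | pos [ 0.2444 -0.575   0.2385] ydeg -66.97 q [ 1.2   0.69 -0.19  1.57  0.16  0.9  -0.22] F [-0.5  0.1  0.1] M [ 0.01  0.04 -0.04] op 1.002 t 0.3
```

Call:
send_rows:
  targets:
    - [[0.15,-0.1,-0.05],[0,0,-0.02]]
    - [[0.3,-0.2,-0.1],[0,0,-0.04]]
    - [[0.45,-0.3,-0.15],[0,0,-0.06]]
    - [[0.6,-0.4,-0.2],[0,0,-0.08]]
    - [[0.75,-0.5,-0.2],[0,0,-0.1]]
    - [[0.9,-0.6,-0.2],[0,0,-0.12]]
    - [[0.95,-0.7,-0.2],[0,0,-0.12]]
    - [[0.98,-0.75,-0.2],[0,0,-0.12]]
    - [[0.98,-0.75,-0.2],[0,0,-0.12]]
  fingers: 0.45
  newtons: 40

```text
clock: 1.42
tool_pos: [0.4271, -0.2529, 0.2989]
eef_rot: [0.925, 0.38, -0.0, 0.0]
contact_force: [-0.4, -0.7, -0.4]
opening: 0.45
finger_force: 0.0
```

```bash
python3 -c "
from h import *
plan((.524,.108,.27),-18.7)"
```

```text
shift [ 1.0758 -0.6279  0.0958] turn [ 1.000e-04  1.000e-04 -1.478e-01] | pos [ 0.4271 -0.2529  0.2989] ydeg -45.3 q [ 0.66  0.45 -0.32  1.86  0.18  0.86 -0.55] F [-0.4 -0.7 -0.4] M [-0.01  0.02 -0.02] op 0.45 t 1.43
```

Call:
send_rows:
  targets:
    - [[0.15,-0.05,0],[0,0,-0.02]]
    - [[0.3,-0.12,0],[0,0,-0.04]]
    - [[0.45,-0.2,0],[0,0,-0.06]]
    - [[0.6,-0.3,0],[0,0,-0.08]]
    - [[0.75,-0.4,0],[0,0,-0.1]]
    - [[0.88,-0.5,0.03],[0,0,-0.12]]
    - [[0.95,-0.58,0.06],[0,0,-0.14]]
    - [[1.0,-0.628,0.096],[0,0,-0.148]]
    - [[1.0,-0.628,0.096],[0,0,-0.148]]
    - [[1.0,-0.628,0.096],[0,0,-0.148]]

```text
clock: 2.68
tool_pos: [0.5089, 0.0892, 0.27]
eef_rot: [0.814, 0.581, -0.0, 0.001]
contact_force: [0.0, -0.1, -0.0]
opening: 0.452
finger_force: 0.0
```

```bash
python3 -c "
from h import *
plan((.5245,.1085,.20),-18.7)
for n in('top','scene'): 
    cv2.imwrite(f'/tmp/{n}.png',snapshot(n)['img'])
a=cv2.resize(cv2.imread('/tmp/top.png')[140:240,230:390],(640,400));b=cv2.resize(cv2.imread('/tmp/scene.png')[140:190,260:420],(640,200));cv2.imwrite('pics/m1.png',np.vstack([a,b]))"
```

```text
shift [0.0779 0.028  0.2333] turn [ 0.0003  0.0004 -0.0014] | pos [0.5089 0.0892 0.27  ] ydeg -18.95 q [ 0.02  0.53 -0.44  1.84  0.3   0.84 -0.91] F [ 0.  -0.1 -0. ] M [-0.05 -0.11 -0.01] op 0.452 t 2.67
```

View pics/m1.png

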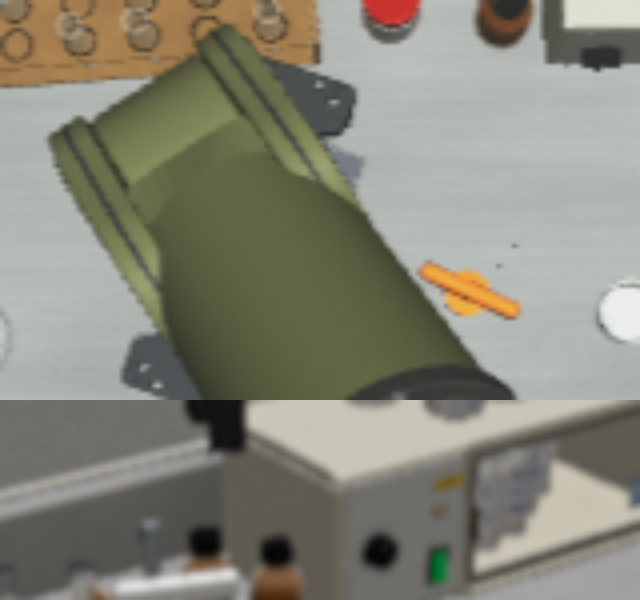

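The arm hides the bottle in the top view, and the gripper is still above the scene crop. I move in line above the bar and check in the scene view.

Call:
send_rows:
  targets:
    - [[0.02,0.007,0.02],[0,0,0]]
    - [[0.04,0.014,0.06],[0,0,0]]
    - [[0.06,0.021,0.1],[0,0,0]]
    - [[0.078,0.028,0.14],[0,0,0]]
    - [[0.078,0.028,0.18],[0,0,0]]
    - [[0.078,0.028,0.22],[0,0,0]]
    - [[0.078,0.028,0.233],[0,0,0]]
    - [[0.078,0.028,0.233],[0,0,0]]

```text
clock: 3.78
tool_pos: [0.5236, 0.111, 0.1998]
eef_rot: [0.813, 0.583, -0.0, 0.0]
contact_force: [-0.3, -0.6, 1.1]
opening: 0.454
finger_force: 0.0
```

```bash
python3 -c "
from h import *
plan((.5245,.1085,.156),-18.7)
cv2.imwrite('pics/m2.png',cv2.resize(snapshot('scene')['img'][130:230,240:380],(784,560)))"
```

```text
shift [-0.0068  0.0055  0.1461] turn [-0.0001  0.0001 -0.0002] | pos [0.5236 0.111  0.1998] ydeg -18.74 q [-0.05  0.65 -0.39  1.87  0.37  0.7  -0.99] F [-0.3 -0.6  1.1] M [-0.01 -0.09  0.01] op 0.454 t 3.77
```

View pics/m2.png

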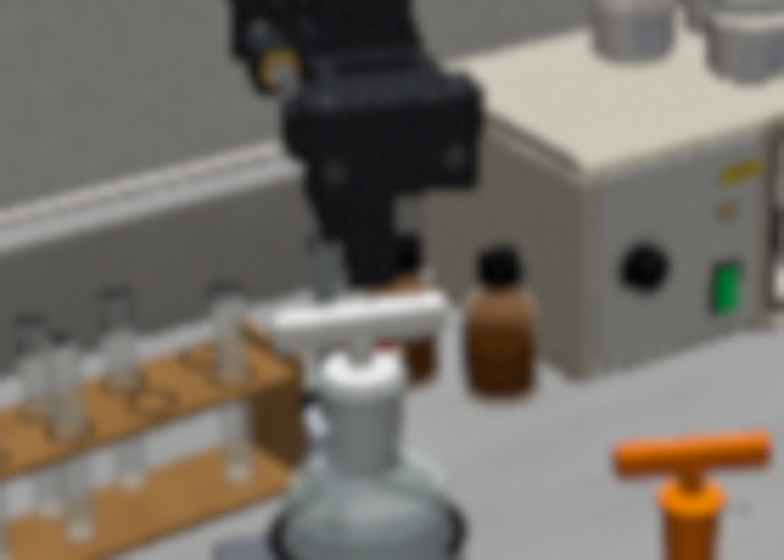

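The finger pair sits over the middle of the bar: finger at about (370,270) in the crop, bar centre at (360,320). Now I descend.

Call:
send_rows:
  targets:
    - [[-0.006,0.005,0.02],[0,0,0]]
    - [[-0.006,0.005,0.05],[0,0,0]]
    - [[-0.006,0.005,0.08],[0,0,0]]
    - [[-0.006,0.005,0.11],[0,0,0]]
    - [[-0.006,0.005,0.13],[0,0,0]]
    - [[-0.006,0.005,0.146],[0,0,0]]
    - [[-0.006,0.005,0.146],[0,0,0]]
    - [[-0.006,0.005,0.146],[0,0,0]]

```text
clock: 4.82
tool_pos: [0.5247, 0.109, 0.1564]
eef_rot: [0.813, 0.583, 0.0, 0.0]
contact_force: [0.6, 0.3, 0.9]
opening: 0.452
finger_force: 0.0
```

```bash
python3 -c "
from h import *
plan((.5245,.1085,.156),-18.7)"
```

```text
shift [-0.0019 -0.      0.0013] turn [ 0.0001 -0.0001 -0.0002] | pos [0.5247 0.109  0.1564] ydeg -18.73 q [-0.08  0.71 -0.35  1.91  0.41  0.59 -1.03] F [0.6 0.3 0.9] M [-0.07 -0.09  0.06] op 0.452 t 4.83
```

Call:
send_rows:
  targets:
    - [[0,0,0],[0,0,0]]
    - [[0,0,0],[0,0,0]]
    - [[0,0,0],[0,0,0]]
    - [[0,0,0],[0,0,0]]
    - [[0,0,0],[0,0,0]]
    - [[0,0,0],[0,0,0]]
  fingers: 0
  newtons: 45

```text
clock: 5.58
tool_pos: [0.5248, 0.1089, 0.1563]
eef_rot: [0.813, 0.583, 0.0, 0.0]
contact_force: [0.0, -0.2, 0.5]
opening: 0.132
finger_force: 45.0
```

```bash
python3 -c "
from h import *
plan((.5245,.1085,.156),26)"
```

```text
shift [-0.0015 -0.0005  0.001 ] turn [ 2.000e-04  0.000e+00 -2.486e-01] | pos [0.5248 0.1089 0.1563] ydeg -18.74 q [-0.08  0.71 -0.35  1.91  0.41  0.59 -1.03] F [ 0.  -0.2  0.5] M [-0.13 -0.2  -0.06] op 0.132 t 5.58
```

The opening is 11.6 mm, which matches the bar, and the contact force is near zero. Now I turn it in place.

Call:
send_rows:
  targets:
    - [[0,0,0],[0,0,-0.025]]
    - [[0,0,0],[0,0,-0.05]]
    - [[0,0,0],[0,0,-0.075]]
    - [[0,0,0],[0,0,-0.1]]
    - [[0,0,0],[0,0,-0.125]]
    - [[0,0,0],[0,0,-0.15]]
    - [[0,0,0],[0,0,-0.175]]
    - [[0,0,0],[0,0,-0.2]]
    - [[0,0,0],[0,0,-0.225]]
    - [[0,0,0],[0,0,-0.25]]
    - [[0,0,0],[0,0,-0.25]]
    - [[0,0,0],[0,0,-0.25]]

```text
clock: 7.08
tool_pos: [0.5253, 0.1086, 0.1563]
eef_rot: [0.529, 0.849, 0.0, 0.001]
contact_force: [2.8, -0.3, 0.1]
opening: 0.129
finger_force: 45.0
```

```bash
python3 -c "
from h import *
plan((.5245,.1085,.156),26)
cv2.imwrite('pics/m3.png',cv2.resize(snapshot('scene')['img'][130:230,240:380],(784,560)))"
```

```text
shift [ 0.0007 -0.0025  0.0011] turn [0.0003 0.0002 0.0008] | pos [0.5253 0.1086 0.1563] ydeg 26.15 q [ 0.05  0.75 -0.57  1.9   0.63  0.68 -0.45] F [ 2.8 -0.3  0.1] M [-0.29 -0.81 -0.14] op 0.129 t 7.08
```

View pics/m3.png

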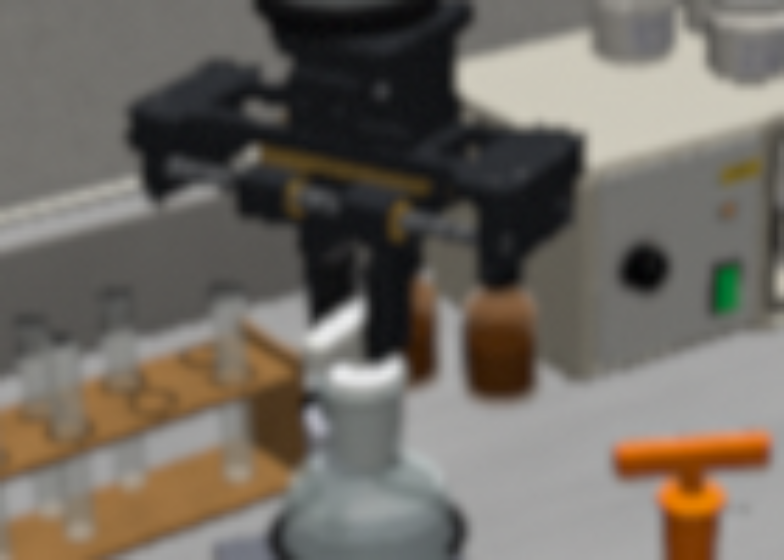

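The bar has turned with the fingers by about 45°; its end is at (335,330) in the crop and the flange is still on the rim. I start with a small lift and check the force.

Call:
send_rows:
  targets:
    - [[0,0,-0.005],[0,0,-0.25]]
    - [[0,0,-0.01],[0,0,0]]
    - [[0,0,-0.01],[0,0,0]]

```text
clock: 7.5
tool_pos: [0.525, 0.1087, 0.1592]
eef_rot: [0.527, 0.85, -0.0, 0.001]
contact_force: [3.2, -1.4, -1.4]
opening: 0.133
finger_force: 45.0
```

My first row carried a stray turn, which was clipped and undone; the pose is back where it was. The stopper came up 3 mm with only 1.4 N of pull, so it is loose. I keep lifting straight up.

Call:
send_rows:
  targets:
    - [[0,0,-0.015],[0,0,0]]
    - [[0,0,-0.03],[0,0,0]]
    - [[0,0,-0.05],[0,0,0]]
    - [[0,0,-0.07],[0,0,0]]
    - [[0,0,-0.1],[0,0,0]]
    - [[0,0,-0.13],[0,0,0]]
    - [[0,0,-0.17],[0,0,0]]
    - [[0,0,-0.21],[0,0,0]]
    - [[0,0,-0.25],[0,0,0]]
    - [[0,0,-0.28],[0,0,0]]
    - [[0,0,-0.28],[0,0,0]]

```text
clock: 8.88
tool_pos: [0.5249, 0.1091, 0.244]
eef_rot: [0.528, 0.849, 0.0, 0.001]
contact_force: [0.5, 0.1, -1.3]
opening: 0.129
finger_force: 45.0
```

```bash
python3 -c "
from h import *
plan((.485,-.172,.24),0)
cv2.imwrite('pics/m4.png',cv2.resize(snapshot('scene')['img'][110:250,240:436],(784,560)))"
```

```text
shift [-0.7814 -0.5337  0.0127] turn [0.0005 0.     0.1458] | pos [0.5249 0.1091 0.244 ] ydeg 26.25 q [ 0.12  0.63 -0.67  1.81  0.5   0.87 -0.34] F [ 0.5  0.1 -1.3] M [-0.07 -0.17  0.02] op 0.129 t 8.88
```

View pics/m4.png

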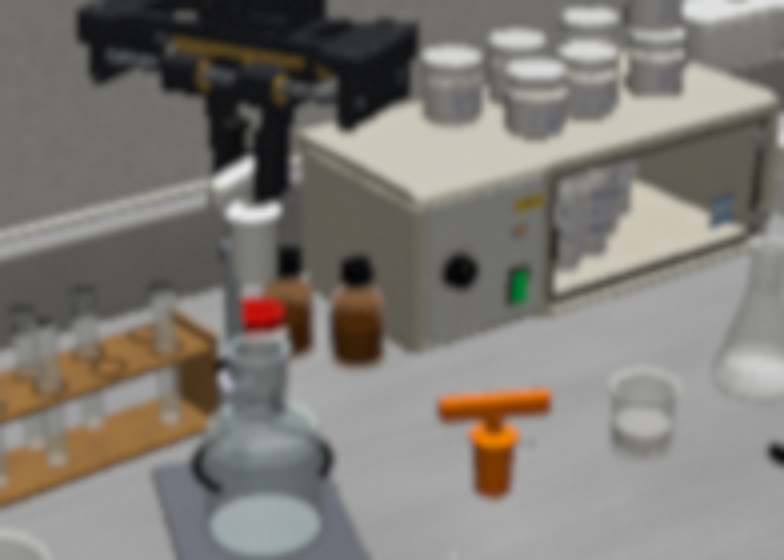

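The stopper is out and hangs upright from the bar: bar at (235,180) and cone at (255,240) in the crop, while the bottle stays in place. The red cap is on a background bottle. Before moving over, I refine the beaker centre.

```bash
python3 -c "
from h import *
T=snapshot('top');c=T['img'][205:231,372:404].min(2)
for th in (205,215,225):
    p=np.argwhere(c>th)[:,::-1]+[372,205]; print(th,len(p),(p.min(0)+p.max(0))/2,p.mean(0),p.max(0)-p.min(0))
S=snapshot('scene')
print(tri(T,(388.2,217.8),S,(401.3,206.7)))
print(onz(S,401.3,206.7,.051),onz(T,387,218.3,.003),onz(T,387,218.3,.006))
print(c[::2,::2])"
```

```text
205 144 [387.5 217.5] [386.50694444 217.57638889] [15 15]
215 128 [386. 217.] [386.3046875 217.71875  ] [12 14]
225 119 [386.5 218. ] [386.55462185 217.70588235] [11 12]
(array([ 0.48519122, -0.1737375 ,  0.04594054]), np.float64(0.0006653687938582158))
[ 0.4782285  -0.16751624  0.051     ] [ 0.48642872 -0.1772433   0.003     ] [ 0.48625779 -0.17673572  0.006     ]
[[183 182 183 183 184 184 184 184 184 182 182 180 180 181 181 182]
 [185 186 185 184 185 185 185 187 185 186 186 185 185 184 184 183]
 [183 184 183 184 184 183 184 194 200 186 181 180 179 178 178 179]
 [185 186 186 187 185 196 193 160 145 155 204 188 180 181 180 181]
 [185 183 183 183 161 224 234 235 235 227 148 201 187 182 182 182]
 [180 181 180 181 190 233 235 234 235 235 214 158 193 178 178 179]
 [180 179 178 165 223 235 235 235 235 235 234 144 200 180 180 179]
 [168 181 180 168 199 232 235 235 235 235 235 137 194 179 179 179]
 [ 56 159 179 177  86 221 234 235 235 235 199 183 185 175 176 177]
 [ 61  56 160 180 167 157 233 235 234 211 174 200 176 179 179 178]
 [ 65  64  58 159 179 172 138 168 200 210 183 174 174 175 176 176]
 [ 67  67  63  57 165 178 176 176 177 175 178 177 175 176 176 176]
 [ 67  66  66  62  93 174 174 174 175 174 175 178 175 178 175 174]]
```

Call:
send_rows:
  targets:
    - [[-0.06,-0.04,0],[0,0,0.01]]
    - [[-0.15,-0.1,0],[0,0,0.03]]
    - [[-0.25,-0.17,0],[0,0,0.05]]
    - [[-0.35,-0.24,0],[0,0,0.07]]
    - [[-0.45,-0.31,0],[0,0,0.09]]
    - [[-0.55,-0.38,0],[0,0,0.11]]
    - [[-0.64,-0.44,0],[0,0,0.125]]
    - [[-0.71,-0.49,0],[0,0,0.14]]
    - [[-0.76,-0.52,0],[0,0,0.145]]
    - [[-0.78,-0.534,0],[0,0,0.146]]
    - [[-0.78,-0.534,0],[0,0,0.146]]
    - [[-0.78,-0.534,0],[0,0,0.146]]

```text
clock: 10.52
tool_pos: [0.4847, -0.1705, 0.2433]
eef_rot: [0.706, 0.708, 0.0, -0.0]
contact_force: [0.2, -0.2, -1.2]
opening: 0.132
finger_force: 45.0
```

```bash
python3 -c "
from h import *
plan((.4865,-.174,.12),0)"
```

```text
shift [-0.0119  0.0058  0.411 ] turn [ 0.0001 -0.0002  0.0006] | pos [ 0.4847 -0.1705  0.2433] ydeg 0.1 q [ 0.61  0.58 -0.58  1.88  0.43  0.8  -0.2 ] F [ 0.2 -0.2 -1.2] M [-0.01 -0.09 -0.01] op 0.132 t 10.53
```

Call:
send_rows:
  targets:
    - [[-0.004,0.002,0.03],[0,0,0]]
    - [[-0.008,0.004,0.08],[0,0,0]]
    - [[-0.012,0.006,0.14],[0,0,0]]
    - [[-0.012,0.006,0.2],[0,0,0]]
    - [[-0.012,0.006,0.26],[0,0,0]]
    - [[-0.012,0.006,0.32],[0,0,0]]
    - [[-0.012,0.006,0.37],[0,0,0]]
    - [[-0.012,0.006,0.4],[0,0,0]]
    - [[-0.012,0.006,0.41],[0,0,0]]
    - [[-0.012,0.006,0.41],[0,0,0]]
    - [[-0.012,0.006,0.41],[0,0,0]]

```text
clock: 11.9
tool_pos: [0.4866, -0.1755, 0.1207]
eef_rot: [0.707, 0.707, 0.0, 0.0]
contact_force: [0.3, 0.4, -0.9]
opening: 0.131
finger_force: 45.0
```

```bash
python3 -c "
from h import *
plan((.4865,-.174,.0545),0)
cv2.imwrite('pics/m5.png',np.hstack([cv2.resize(snapshot('scene')['img'][150:230,365:445],(400,400),interpolation=2),cv2.resize(snapshot('top')['img'][185:265,345:425],(400,400),interpolation=2)]))"
```

```text
shift [ 0.005  -0.0005  0.2206] turn [ 0.0003  0.0001 -0.0001] | pos [ 0.4866 -0.1755  0.1207] ydeg -0.02 q [ 0.51  0.76 -0.42  1.99  0.61  0.52 -0.35] F [ 0.3  0.4 -0.9] M [-0.07 -0.07 -0.  ] op 0.131 t 11.9
```

View pics/m5.png

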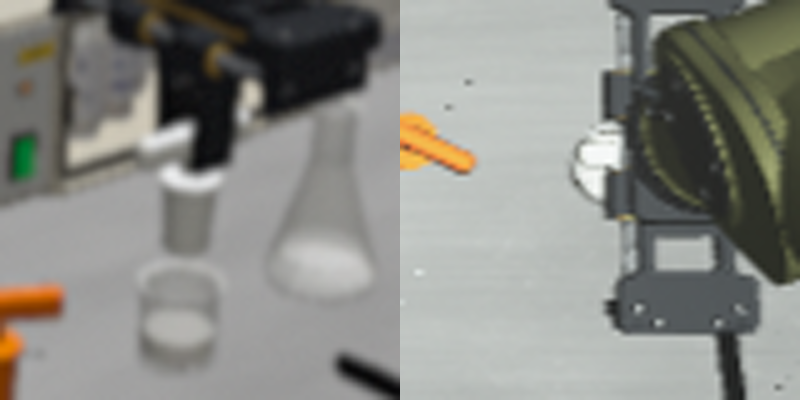

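The cone hangs above the beaker: tip at about (187,243), rim centre at about (181,282) in the left crop. I compute the offset between them.

```bash
python3 -c "
from h import *
S=snapshot('scene')
f=lambda u,v,z: np.round(onz(S,365+u/5-.4,150+v/5-.4,z),4)
print('tip',f(187,244,.0695),f(187,240,.0695),'flange',f(192,179,.1134),'rim',f(181,282,.051),f(181,286,.051),'floor',f(179,330,.003))
T=np.array(S['cam_to_world'])
for p in((.4866,-.1755,.0695),(.4866,-.1755,.1134),(.4865,-.174,.051),(.4865,-.174,.003)):
    c=T[:3,:3].T@(np.array(p)-T[:3,3]); print(p,(c[0]/c[2]*S['fx']+S['cx']-365+.4)*5,(c[1]/c[2]*S['fy']+S['cy']-150+.4)*5)
"
```

```text
tip [ 0.4878 -0.1772  0.0695] [ 0.4914 -0.1804  0.0695] flange [ 0.481  -0.171   0.1134] rim [ 0.482  -0.1691  0.051 ] [ 0.4786 -0.166   0.051 ] floor [ 0.5044 -0.1916  0.003 ]
(0.4866, -0.1755, 0.0695) 186.2168431051249 245.6833831407101
(0.4866, -0.1755, 0.1134) 191.28147304051464 173.15248252313307
(0.4865, -0.174, 0.051) 182.19719288412176 276.35935678698155
(0.4865, -0.174, 0.003) 176.94895667986555 351.98969668808604
```

The tip agrees with its prediction to within 1 mm. The beaker centre is (0.486, -0.1735), so I lower in with a 2 mm correction.

Call:
send_rows:
  targets:
    - [[0.006,-0.002,0.01],[0,0,0]]
    - [[0.006,-0.002,0.03],[0,0,0]]
    - [[0.006,-0.002,0.06],[0,0,0]]
    - [[0.006,-0.002,0.09],[0,0,0]]
    - [[0.006,-0.002,0.12],[0,0,0]]
    - [[0.006,-0.002,0.15],[0,0,0]]
    - [[0.006,-0.002,0.175],[0,0,0]]
    - [[0.006,-0.002,0.195],[0,0,0]]
    - [[0.006,-0.002,0.205],[0,0,0]]
    - [[0.006,-0.002,0.205],[0,0,0]]
    - [[0.006,-0.002,0.205],[0,0,0]]

```text
clock: 13.42
tool_pos: [0.4858, -0.1737, 0.0589]
eef_rot: [0.707, 0.707, 0.0, 0.0]
contact_force: [0.0, 0.6, -1.1]
opening: 0.129
finger_force: 45.0
```

Call:
send_rows:
  targets:
    - [[0,0,0.003],[0,0,0]]
    - [[0,0,0.006],[0,0,0]]
    - [[0,0,0.009],[0,0,0]]
    - [[0,0,0.012],[0,0,0]]
    - [[0,0,0.012],[0,0,0]]

```text
clock: 14.05
tool_pos: [0.4856, -0.1736, 0.055]
eef_rot: [0.707, 0.707, -0.0, -0.0]
contact_force: [-0.6, 0.3, -0.5]
opening: 0.129
finger_force: 45.0
```

Not touching yet, so I keep going down in 0.6 mm steps.

Call:
send_rows:
  targets:
    - [[0,0,0.002],[0,0,0]]
    - [[0,0,0.004],[0,0,0]]
    - [[0,0,0.004],[0,0,0]]
    - [[0,0,0.004],[0,0,0]]

```text
clock: 14.55
tool_pos: [0.4858, -0.1737, 0.0546]
eef_rot: [0.707, 0.707, 0.0, 0.0]
contact_force: [-1.1, 0.7, 6.6]
opening: 0.132
finger_force: 45.0
```

```bash
python3 -c "
from h import *
s=snapshot('scene');plan((.4865,-.174,.0545),0)
cv2.imwrite('pics/m6.png',cv2.resize(s['img'][150:230,365:445],(480,480),interpolation=2))"
```

```text
shift [-0.0012  0.0022  0.0004] turn [ 0.0003  0.0002 -0.    ] | pos [ 0.4858 -0.1736  0.0546] ydeg -0.01 q [ 0.43  0.87 -0.3   2.02  0.71  0.35 -0.44] F [0.2 0.  5.6] M [ 0.02  0.21 -0.03] op 0.128 t 14.6
```

View pics/m6.png

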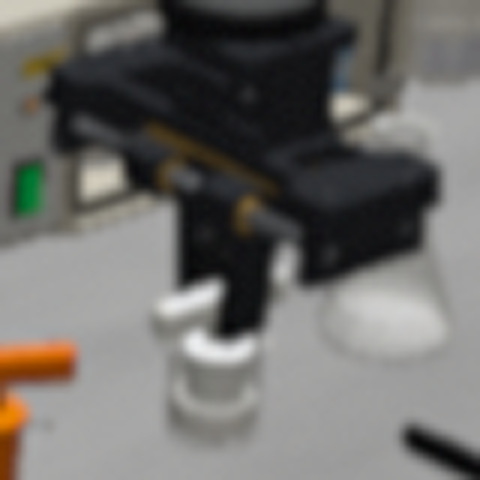

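The floor reaction is 6.6 N with the tool at z = 0.0546, which is the expected standing height, and the cone is inside the beaker with its flange at (218,350). I relax the push slightly and open.

Call:
send_rows:
  targets:
    - [[0,0,-0.0015],[0,0,0]]
    - [[0,0,-0.0015],[0,0,0]]
    - [[0,0,-0.0015],[0,0,0]]
  newtons: 10

```text
clock: 14.98
tool_pos: [0.4858, -0.1736, 0.0545]
eef_rot: [0.707, 0.707, 0.0, 0.0]
contact_force: [0.3, 0.6, 3.4]
opening: 0.135
finger_force: 10.0
```

Call:
send_rows:
  targets:
    - [[0,0,0],[0,0,0]]
    - [[0,0,0],[0,0,0]]
    - [[0,0,0],[0,0,0]]
    - [[0,0,0],[0,0,0]]
    - [[0,0,0],[0,0,0]]
  fingers: 0.4

```text
clock: 15.6
tool_pos: [0.4856, -0.1736, 0.0543]
eef_rot: [0.707, 0.707, -0.0, -0.0]
contact_force: [-0.8, 0.7, -0.2]
opening: 0.399
finger_force: 0.0
```

Call:
send_rows:
  targets:
    - [[0,0,-0.02],[0,0,0]]
    - [[0,0,-0.05],[0,0,0]]
    - [[0,0,-0.09],[0,0,0]]
    - [[0,0,-0.14],[0,0,0]]
    - [[0,0,-0.2],[0,0,0]]
    - [[0,0,-0.28],[0,0,0]]
    - [[0,0,-0.38],[0,0,0]]
    - [[0,0,-0.48],[0,0,0]]
    - [[0,0,-0.58],[0,0,0]]
    - [[0,0,-0.6],[0,0,0]]
    - [[0,0,-0.6],[0,0,0]]

```text
clock: 16.98
tool_pos: [0.4853, -0.1737, 0.2345]
eef_rot: [0.707, 0.707, -0.0, 0.0]
contact_force: [-0.2, -0.3, 0.9]
opening: 0.398
finger_force: 0.0
```

```bash
python3 -c "
from h import *
s=snapshot('scene');plan((.4865,-.174,.0545),0)
cv2.imwrite('pics/m7.png',cv2.resize(s['img'][150:250,270:430],(800,500),interpolation=2))"
```

```text
shift [-0.001   0.0057  0.598 ] turn [-0.0004  0.     -0.0001] | pos [ 0.485  -0.1737  0.2339] ydeg -0.02 q [ 0.61  0.6  -0.57  1.89  0.45  0.79 -0.21] F [ 0.7 -0.1 -0.7] M [-0.04 -0.07 -0.01] op 0.401 t 17.02
```

View pics/m7.png

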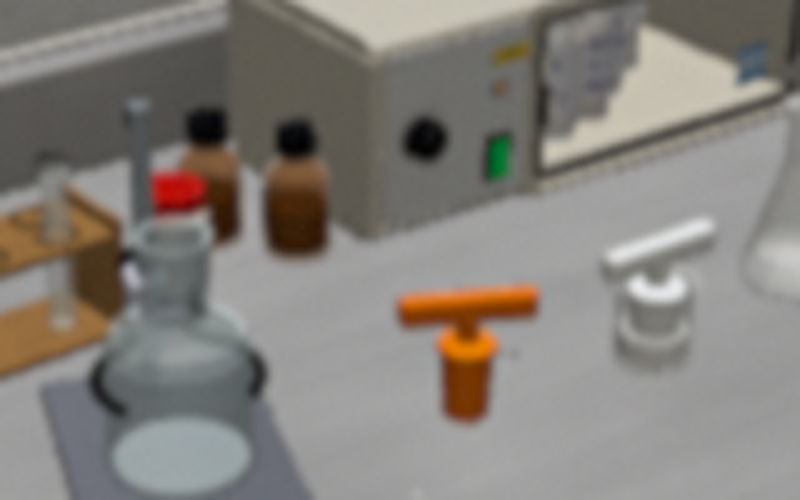

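The stopper stands upright in the small beaker, with its bar at (660,245) and flange at (658,288) in the crop. The bottle is in its clamp, the flask and orange look-alike look undisturbed, and the gripper is clear. I hand in.

```bash
python3 -c "
from plant import *
print(finish_job())"
```

```text
the job is handed in; nothing more can be done
None
```

I turned the stopper about 45° to free it, lifted it out with little force, and stood it upright in the small beaker; the job is handed in at about 17 s, with no verdict returned.

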